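# Start the laminator for thick pouches

### The job

Get the classroom laminator running for thick pouches: switch it on at the black power rocker (push down the end with the white line), then press the blue thick-pouch key fully down and let it up, then press the green run key fully down and let it up. Press with the closed fingertips; do not press any other key, and do not pick up or shift the spool, eraser, glue stick or pencil cup around it.

Things in the scene. Friction and masses are not known exactly. Their poses are not given: they have to be found in the camera images.
- laminator: white and grey pouch laminator, fixed, 420 x 200 mm. Origin: centre of its underside, on the table. Its x points from the infeed side (grey feed tray, out to x -169 mm) to the exit side, y to the left along its length, z up. Lid 100 mm high; grey control panel 102 mm high, with one row of controls at x -28 mm: keys white (y +70 mm), yellow (+30), blue (-10), red (-60), green (-100), black rocker (-160)
- power_rocker (a joint): black power rocker, 40 mm long (along the laminator's x), 24 mm wide, pivot at its middle 107.5 mm above the table. Its end away from the infeed side has a white line (on), the near end a white ring (off). Value in rad: 0 off (line end stands 7 mm above the pivot), 0.36 on (line end down, level with the pivot). About 2.5 N on the line end moves it; it stays where it is left
- rocker_on_end (a point): point on the rocker's top surface near the tip of its on end (just beyond the white line), 15.5 mm from the pivot; moves with the rocker. Press straight down here to switch on; it goes down about 5.5 mm
- key_thin (a joint): White key cap, 20 mm front to back x 22 mm left to right, its top 7 mm above the panel. Selects thin pouches. Joint value: 0 up, 0.004 m fully down; it springs back up by itself when let go; 1.5 N starts it moving and 4 N takes it fully down
- key_medium (a joint): Yellow key cap, 20 mm front to back x 22 mm left to right, its top 7 mm above the panel. Selects medium pouches. Joint value: 0 up, 0.004 m fully down; it springs back up by itself when let go; 1.5 N starts it moving and 4 N takes it fully down
- key_thick (a joint): Blue key cap, 20 mm front to back x 22 mm left to right, its top 7 mm above the panel. Selects thick pouches (widest white bar printed in front of it). Joint value: 0 up, 0.004 m fully down; it springs back up by itself when let go; 1.5 N starts it moving and 4 N takes it fully down
- key_reverse (a joint): Red key cap, 20 mm front to back x 22 mm left to right, its top 7 mm above the panel. Runs the rollers backwards. Joint value: 0 up, 0.004 m fully down; it springs back up by itself when let go; 1.5 N starts it moving and 4 N takes it fully down
- key_run (a joint): Green key cap, 20 mm front to back x 22 mm left to right, its top 7 mm above the panel. Starts the rollers forward. Joint value: 0 up, 0.004 m fully down; it springs back up by itself when let go; 1.5 N starts it moving and 4 N takes it fully down
- key_thick_top (a point): centre of the top face of the blue thick-pouch key; moves with the key; press straight down
- key_run_top (a point): centre of the top face of the green run key; moves with the key; press straight down
- spool_mid (a point): centre of a loose red ribbon spool with white flanges, 46 mm across, 28 mm high, standing flat on the left part of the lid
- eraser_mid (a point): centre of a loose blue and white eraser, 18 x 35 x 12 mm, lying on the lid behind the keys
- glue_mid (a point): centre of a loose red and white glue stick, 29 mm across, 95 mm high, standing upright on the table at one end of the laminator
- cup_mid (a point): point on the axis, 50 mm above the underside, of a loose green pencil cup, 72 mm across and 100 mm high, pencils reaching to 158 mm, standing on the table at the other end of the laminator

How it is judged (in metres and radians):
On the way, in this order (a step that is already met when the one before it is completed fails the run):
1. the power rocker is switched on (value of joint power_rocker above 0.28 rad), for 0.05 s.
2. with the power on, the blue thick-pouch key is pressed fully down (3 mm or more of its 4 mm) (value of joint power_rocker above 0.28 rad and value of joint key_thick above 0.003 m), for 0.05 s.
3. with the blue key let up again, the green run key is pressed fully down (3 mm or more of its 4 mm) (value of joint power_rocker above 0.28 rad and value of joint key_thick below 0.001 m and value of joint key_run above 0.003 m), for 0.05 s.
At the end, for the whole second after the job is handed in: the rocker is on (over 0.28 rad), all five keys are up (within 1 mm), and spool, eraser, glue stick and pencil cup are within 12 mm of where they stood (value of joint power_rocker above 0.28 rad and value of joint each of key_thin, key_medium, key_reverse, key_thick, key_run below 0.001 m and distance of each of spool_mid, eraser_mid, glue_mid, cup_mid from where it was at the start of the episode below 0.012 m); the robot touches nothing.
It fails at once if the arm or the gripper's body, instead of the fingers, pushes on the laminator (over 3 N) (contact force between the arm and laminator above 3 N).
It fails at once if another key (white, yellow or red) is pressed more than 2 mm (value of joint any of key_thin, key_medium, key_reverse above 0.002 m).
It fails at once if spool, eraser, glue stick or pencil cup is lifted, tipped or shifted more than 12 mm (distance of any of spool_mid, eraser_mid, glue_mid, cup_mid from where it was at the start of the episode above 0.012 m).
It also fails if it takes over 40 s, if anything falls off the work surface, if the arm or the gripper's body presses on something with over 40 N, if the wrist force passes 120 N, or if a joint passes its speed limit or range.

### The arm

A 6-joint arm with a two-finger parallel gripper is mounted at the origin on the work surface. World frame = base frame: x ahead of the robot, y to its left, z up, the work surface at z = 0. Lengths are in m, angles in degrees, forces in N, time in s.
With the tool pointing down it reaches from about 0.25 to 0.725 m from the base axis. Payload 9.7 kg.
Tool frame: the origin (TCP) lies midway between the tips of the shut fingers; the grasp point (between the pads) lies 19 mm behind it; z points along the fingers, y is the line along which they close (so a half turn about z gives the same grasp; the last joint's range is limited). The gripper opens to 85 mm and grips with 20 to 120 N. Pads are 22 mm wide; open, the fingers measure 114 mm over their backs; the gripper's body (76 mm by 85 mm) begins 54 mm behind the grasp point. The pads swing forward as they close: fully open they stand 13 mm farther back than shut.
Start: joints at [65.489, 4.979, 10.078, 95.1, 0, 90], TCP at [0.228, 0.5, 0.231] pointing down, gripper open.
Joint ranges: [-179.16, 179.16], [-48.56, 103.87], [-65.8, 70.77], [-126.05, 130.52], [-82.76, 87.17], [-180, 180]. Speed limits (degrees/s): [127.2, 127.2, 147.25, 180, 180, 180].

### API

Orientations are given as [roll, pitch, yaw] about the fixed x, y, z axes, in that order (R = Rz(yaw) Ry(pitch) Rx(roll)).
In Python, from workcell import bot gives the robot as it stands.
- The arm moves only by the shell command python3 -m crank 'ROWS' [FORCE]. ROWS is JSON, a list of rows, each an object with "gripper": the finger opening in mm, from 0 to 85.4; "travel": the shift along the tool's x, y, z in mm, a list of three; "twist": the turn, a rotation vector about the tool's x, y, z in rad, a list of three. In form: [{"gripper": gripper, "travel": [tx, ty, tz], "twist": [rx, ry, rz]}, ...]. A call has 1 to 12 rows; each row shifts and turns the commanded pose from where the row before left it, along the tool's axes as they then stand; what a row does not reach is not made up. A row lasts 1/8 s, in which the tool goes at most 62.5 mm and 10.7 degrees, less where a joint would pass 70% of its speed; a pose out of reach is approached as far as the arm can. A call is refused whole if a number of a shift passes 62.5 or a number of a turn 0.188, either way. A call with a gripper value outside its range is refused whole. The fingers move at their own pace and stop on an object; FORCE is the grip in N (left out, the last holds). Time passes only in rows, so rows that do not move let the fingers close. It gives the time, the measured TCP pose, the force, the opening and the grip force at its end, in the units of the state.
- bot.get_obs(): the state, without advancing time (a new reading comes with each control period).
- bot.camera(name): name is "scene" or "top" or "wrist"; returns the picture (400x640x3 uint8, red, green, blue); there is no depth.
- bot.calibration(name): a dict with "vfov" (degrees; the focal length in pixels is half the picture's height over the tangent of half this angle, whatever the lens; pixels are square), "cx", "cy" (the principal point, pixels), "camera_from_world" (4x4, takes a point from world to camera coordinates). Camera axes: x right, y down, z forward; pixel columns grow to the right and rows downward; lengths in m; the calibration is good to about 2 mm. A picture is of the moment at which its call begins: read the wrist's pose just before it. calibration takes no time and is no camera call; for the wrist camera it gives the pose at the moment of the call.
- bot.job_done(): hands the job in; it is judged then, once.
The state is a dict: "time": time; "q": joint angles; "qd": joint speeds; "joint_efforts": joint torques, N m; "ee_pos": TCP position; "tcp_rot": TCP orientation; "wrist_force": force on the tool from outside, world axes, zero at the start; "torque": the same for the moment, N m; "opening": finger opening in m; "grasp_force": force on a finger pad.
Only numpy, scipy, OpenCV 4.12 (cv2) and the standard library are available. Lean on these libraries where they do the work, as an engineer would, in place of code of your own. Each camera call takes 0.05 s, during which the arm holds its last target. There are 200 camera calls.

## Working session

There is one attempt and no reset: what is moved stays moved. The work goes in short steps, Python scripts to look and compute and a shell command to move; the robot and the scene stay as the last step left them, time stands still between calls to the robot, and variables do not carry over. Pictures are saved under pics/ and viewed, at most 10 in all, crops included, and the job is handed in when it is done.

```bash
mkdir -p pics; python3 - <<'E'
from workcell import bot
import cv2,numpy as np
for n in("top","scene"):
    im=bot.camera(n); cv2.imwrite(f"pics/{n}0.png",im[:,:,::-1]); c=bot.calibration(n); print(n,c["vfov"],c["cx"],c["cy"],np.round(c["camera_from_world"],4).tolist())
o=bot.get_obs(); print(o["time"],o["ee_pos"],o["tcp_rot"],o["opening"])
E
```

```text
top 50.03104992906501 320.5170861685242 198.8930829038067 [[-0.0141, -0.9999, -0.0011, 0.0941], [-0.9996, 0.0141, -0.0251, 0.5877], [0.0251, 0.0007, -0.9997, 1.1009], [0.0, 0.0, 0.0, 1.0]]
scene 49.58283164389979 323.5856659765156 199.01288532964978 [[0.5962, 0.8026, 0.0193, -0.4389], [0.4885, -0.3436, -0.8021, -0.1888], [-0.6371, 0.4877, -0.5969, 1.3554], [0.0, 0.0, 0.0, 1.0]]
0.1 [0.22808323 0.50025716 0.23065735] [-1.79931552e+02 -3.42336724e-04  1.55491302e+02] 0.08523778018441719
```

View pics/top0.png

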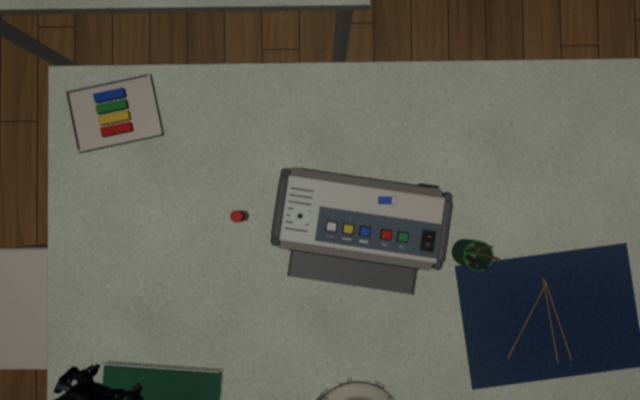

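View pics/scene0.png

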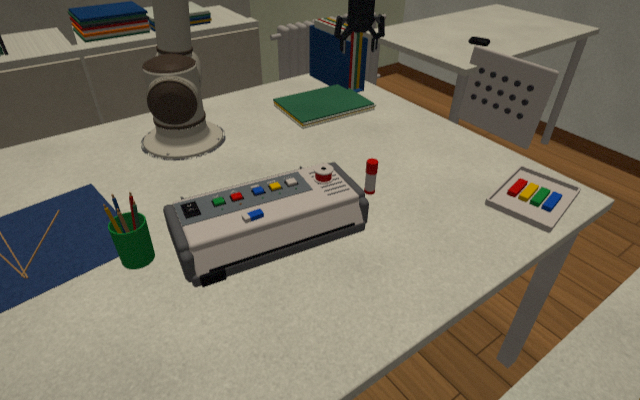

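The top view shows the key row: white (331,227), yellow (348,229), blue (365,232), red (386,235), green (403,237), rocker (428,240). The cup is near (473,255) and the eraser at (386,200). In the scene view the keys run from green (218,201) to white (291,182), with the rocker at (190,209).

```bash
cat > loc.py <<'E'
from workcell import bot
import cv2,numpy as np
def ray(c,u,v,z):
    f=200/np.tan(np.radians(c["vfov"]/2)); T=np.array(c["camera_from_world"]); R,t=T[:3,:3],T[:3,3]
    o=-R.T@t; d=R.T@np.array([(u-c["cx"])/f,(v-c["cy"])/f,1]); return o+d*(z-o[2])/d[2]
RNG=dict(yellow=[(20,110,90),(35,255,255)],blue=[(105,120,70),(125,255,255)],red=[(0,140,80),(6,255,255)],green=[(50,120,50),(75,255,255)])
OFF=dict(yellow=.03,blue=-.01,red=-.06,green=-.10)
def blob(im,col,seed,r=10):
    h=cv2.cvtColor(im,cv2.COLOR_RGB2HSV); m=cv2.inRange(h,*map(np.array,RNG[col]))
    if col=="red": m|=cv2.inRange(h,(174,140,80),(180,255,255))
    w=np.zeros_like(m); u,v=seed; w[v-r:v+r+1,u-r:u+r+1]=1; ys,xs=np.nonzero(m*w)
    return xs.mean(),ys.mean(),len(xs)
def fit(P):
    k=list(P); A=np.array([[-.028,OFF[i]] for i in k]); B=np.array([P[i][:2] for i in k])
    a,b=A-A.mean(0),B-B.mean(0); th=np.arctan2((a[:,0]*b[:,1]-a[:,1]*b[:,0]).sum(),(a*b).sum())
    R=np.array([[np.cos(th),-np.sin(th)],[np.sin(th),np.cos(th)]]); t=B.mean(0)-R@A.mean(0)
    return th,R,t,np.abs(A@R.T+t-B).max()
E
python3 - <<'E'
from loc import *
S={"top":dict(yellow=(348,229),blue=(365,232),red=(386,235),green=(403,237)),"scene":dict(yellow=(274,187),blue=(258,191),red=(236,197),green=(218,201))}
for n in S:
    im=cv2.imread(f"pics/{n}0.png")[:,:,::-1].copy(); c=bot.calibration(n);P={}
    for k,s in S[n].items():
        u,v,N=blob(im,k,s,8); P[k]=ray(c,u,v,.108); print(n,k,round(u,1),round(v,1),N,P[k].round(4))
    th,R,t,e=fit(P); print("yaw",np.degrees(th),"t",t,"err",e)
    for nm,p in dict(rock=(-.0125,-.16),rockc=(-.028,-.16),blue=(-.028,-.01),green=(-.028,-.1)).items(): print(nm,(R@p+t).round(4))
E
```

```text
top yellow 347.9 228.4 69 [0.5161 0.0224 0.108 ]
top blue 364.7 231.2 77 [ 0.5093 -0.0168  0.108 ]
top red 385.9 234.1 73 [ 0.5016 -0.0664  0.108 ]
top green 402.6 236.6 68 [ 0.4952 -0.1054  0.108 ]
yaw -9.22088675751938 t [ 0.53880926 -0.01149547] err 0.00031718708788408545
rock [ 0.5008 -0.1674]
rockc [ 0.4855 -0.1649]
blue [ 0.5096 -0.0169]
green [ 0.4951 -0.1057]
scene yellow 274.4 185.2 63 [0.5162 0.0231 0.108 ]
scene blue 257.8 189.7 60 [ 0.5104 -0.0161  0.108 ]
scene red 236.0 195.6 61 [ 0.5023 -0.0656  0.108 ]
scene green 218.2 200.5 65 [ 0.4967 -0.1047  0.108 ]
yaw -8.773383195776287 t [ 0.53940839 -0.01049116] err 0.00034876095218991376
rock [ 0.5027 -0.1667]
rockc [ 0.4873 -0.1643]
blue [ 0.5102 -0.0161]
green [ 0.4965 -0.1051]
```

```bash
python3 -m crank '[{"gripper":0,"travel":[0,0,0],"twist":[0,0,0.186]},{"gripper":0,"travel":[0,0,0],"twist":[0,0,0.186]},{"gripper":0,"travel":[0,0,0],"twist":[0,0,0.186]},{"gripper":0,"travel":[0,0,0],"twist":[0,0,0.186]},{"gripper":0,"travel":[0,0,0],"twist":[0,0,0.186]},{"gripper":0,"travel":[0,0,0],"twist":[0,0,0.186]},{"gripper":0,"travel":[0,0,0],"twist":[0,0,0.184]},{"gripper":0,"travel":[-50,30,0],"twist":[0,0,0]},{"gripper":0,"travel":[-50,30,0],"twist":[0,0,0]},{"gripper":0,"travel":[-50,30,0],"twist":[0,0,0]},{"gripper":0,"travel":[-50,30,0],"twist":[0,0,0]},{"gripper":0,"travel":[0,0,0],"twist":[0,0,0]}]' 20
```

```text
time: 1.6
ee_pos: [0.3164, 0.2813, 0.2316]
tcp_rot: [180.0, -0.0, 80.7]
wrist_force: [0.8, 0.1, -0.3]
opening: -0.0003
grasp_force: 0.0
```

```bash
python3 -m crank '[{"gripper":0,"travel":[-52,32,0],"twist":[0,0,0]},{"gripper":0,"travel":[-52,32,0],"twist":[0,0,0]},{"gripper":0,"travel":[-52,32,0],"twist":[0,0,0]},{"gripper":0,"travel":[-52,32,0],"twist":[0,0,0]},{"gripper":0,"travel":[-52,32,0],"twist":[0,0,0]},{"gripper":0,"travel":[-52,32,0],"twist":[0,0,0]},{"gripper":0,"travel":[-52,32,0],"twist":[0,0,0]},{"gripper":0,"travel":[-50,31,0],"twist":[0,0,0]},{"gripper":0,"travel":[0,0,30],"twist":[0,0,0]},{"gripper":0,"travel":[0,0,30],"twist":[0,0,0]},{"gripper":0,"travel":[0,0,0],"twist":[0,0,0]},{"gripper":0,"travel":[0,0,0],"twist":[0,0,0]}]'
python3 - <<'E'
from loc import *
c=bot.calibration("wrist"); im=bot.camera("wrist"); cv2.imwrite("pics/w1.png",im[:,:,::-1])
f=200/np.tan(np.radians(c["vfov"]/2));T=np.array(c["camera_from_world"])
for p in [(.5015,-.167,.113),(.4865,-.1645,.1075),(.4957,-.1055,.109)]:
    q=T[:3,:3]@p+T[:3,3]; print(f*q[0]/q[2]+c["cx"],f*q[1]/q[2]+c["cy"])
E
```

```text
time: 3.1
ee_pos: [0.5031, -0.1642, 0.1723]
tcp_rot: [180.0, 0.0, 81.0]
wrist_force: [-0.6, 0.7, 0.6]
opening: 0.0
grasp_force: 0.0
320.8644911329637 222.50281385139303
298.89428027970746 219.19064680800068
296.1803907209496 131.76621635540891
```

View pics/w1.png

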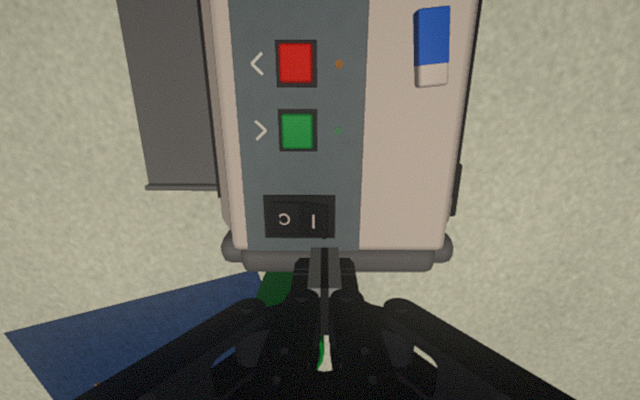

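The wrist view shows the rocker centred at (299,217), its line at (313,219) and the green key at (297,130). All are within 2 px of prediction, so I'm pressing the rocker's on end.

```bash
python3 -m crank '[{"gripper":0,"travel":[-3,0,27],"twist":[0,0,0]},{"gripper":0,"travel":[0,0,25],"twist":[0,0,0]},{"gripper":0,"travel":[0,0,4],"twist":[0,0,0]},{"gripper":0,"travel":[0,0,3],"twist":[0,0,0]},{"gripper":0,"travel":[0,0,3],"twist":[0,0,0]},{"gripper":0,"travel":[0,0,3],"twist":[0,0,0]},{"gripper":0,"travel":[0,0,2],"twist":[0,0,0]},{"gripper":0,"travel":[0,0,0],"twist":[0,0,0]},{"gripper":0,"travel":[0,0,0],"twist":[0,0,0]}]'
```

```text
time: 4.28
ee_pos: [0.5033, -0.1679, 0.1077]
tcp_rot: [179.7, 0.0, 81.0]
wrist_force: [-4.2, 1.8, 20.8]
opening: 0.0003
grasp_force: 10.4
```

```bash
python3 -m crank '[{"gripper":0,"travel":[0,0,-15],"twist":[0,0,0]},{"gripper":0,"travel":[0,0,-50],"twist":[0,0,0]},{"gripper":0,"travel":[0,0,0],"twist":[0,0,0]},{"gripper":0,"travel":[0,0,0],"twist":[0,0,0]}]'
python3 - <<'E'
from loc import *
im=bot.camera("wrist"); cv2.imwrite("pics/w2.png",cv2.resize(im[100:270,220:400,::-1],None,fx=3,fy=3))
E
```

```text
time: 4.78
ee_pos: [0.5021, -0.1677, 0.169]
tcp_rot: [-180.0, 0.0, 81.0]
wrist_force: [-0.1, 0.0, -0.6]
opening: -0.0002
grasp_force: 0.0
```

View pics/w2.png

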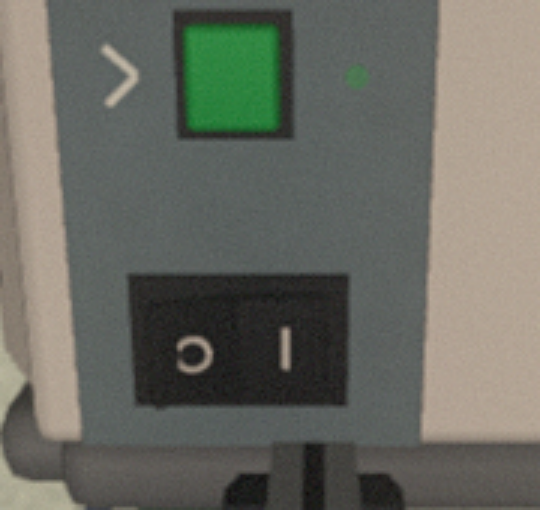

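The crop shows the line end down and the ring end raised. The press also stopped at z 107.7 mm, so the rocker is on. Blue key next.

```bash
python3 -m crank '[{"gripper":0,"travel":[50,-5,0],"twist":[0,0,0]},{"gripper":0,"travel":[50,-5,0],"twist":[0,0,0]},{"gripper":0,"travel":[51,-6,0],"twist":[0,0,0]},{"gripper":0,"travel":[0,0,25],"twist":[0,0,0]},{"gripper":0,"travel":[0,0,20],"twist":[0,0,0]},{"gripper":0,"travel":[0,0,0],"twist":[0,0,0]},{"gripper":0,"travel":[0,0,0],"twist":[0,0,0]}]'
```

```text
time: 5.7
ee_pos: [0.5098, -0.0161, 0.1245]
tcp_rot: [-180.0, 0.0, 81.0]
wrist_force: [1.1, -1.0, 0.2]
opening: -0.0002
grasp_force: 0.0
```

```bash
python3 -m crank '[{"gripper":0,"travel":[0,0,12],"twist":[0,0,0]},{"gripper":0,"travel":[0,0,4],"twist":[0,0,0]},{"gripper":0,"travel":[0,0,3],"twist":[0,0,0]},{"gripper":0,"travel":[0,0,2],"twist":[0,0,0]},{"gripper":0,"travel":[0,0,0],"twist":[0,0,0]},{"gripper":0,"travel":[0,0,0],"twist":[0,0,0]}]'
```

```text
time: 6.45
ee_pos: [0.5099, -0.0161, 0.1049]
tcp_rot: [179.9, 0.0, 81.0]
wrist_force: [-5.4, -0.4, 12.6]
opening: 0.0
grasp_force: 6.4
```

```bash
python3 -m crank '[{"gripper":0,"travel":[0,0,-15],"twist":[0,0,0]},{"gripper":0,"travel":[0,0,-25],"twist":[0,0,0]},{"gripper":0,"travel":[0,0,0],"twist":[0,0,0]},{"gripper":0,"travel":[-45,0,0],"twist":[0,0,0]},{"gripper":0,"travel":[-45,0,0],"twist":[0,0,0]},{"gripper":0,"travel":[0,0,0],"twist":[0,0,0]},{"gripper":0,"travel":[0,0,20],"twist":[0,0,0]},{"gripper":0,"travel":[0,0,0],"twist":[0,0,0]},{"gripper":0,"travel":[0,0,0],"twist":[0,0,0]}]'
```

```text
time: 7.58
ee_pos: [0.4959, -0.1044, 0.1236]
tcp_rot: [-180.0, -0.0, 81.0]
wrist_force: [-0.8, -0.2, 0.2]
opening: -0.0
grasp_force: 0.0
```

```bash
python3 -m crank '[{"gripper":0,"travel":[-1,0,11],"twist":[0,0,0]},{"gripper":0,"travel":[0,0,4],"twist":[0,0,0]},{"gripper":0,"travel":[0,0,3],"twist":[0,0,0]},{"gripper":0,"travel":[0,0,2],"twist":[0,0,0]},{"gripper":0,"travel":[0,0,0],"twist":[0,0,0]},{"gripper":0,"travel":[0,0,0],"twist":[0,0,0]}]'
```

```text
time: 8.32
ee_pos: [0.4957, -0.1057, 0.1049]
tcp_rot: [179.9, -0.0, 81.0]
wrist_force: [-5.6, 2.5, 13.5]
opening: 0.0002
grasp_force: 6.6
```

```bash
python3 -m crank '[{"gripper":0,"travel":[0,0,-15],"twist":[0,0,0]},{"gripper":0,"travel":[0,0,-40],"twist":[0,0,0]},{"gripper":0,"travel":[0,0,-40],"twist":[0,0,0]},{"gripper":0,"travel":[0,0,0],"twist":[0,0,0]},{"gripper":0,"travel":[0,0,0],"twist":[0,0,0]},{"gripper":0,"travel":[0,0,0],"twist":[0,0,0]}]'
python3 - <<'E'
from loc import *
im=bot.camera("scene"); cv2.imwrite("pics/s2.png",im[:,:,::-1])
E
```

```text
time: 9.07
ee_pos: [0.4952, -0.1058, 0.1971]
tcp_rot: [-179.9, -0.0, 81.0]
wrist_force: [-0.1, -0.4, 0.3]
opening: 0.0003
grasp_force: 0.0
```

View pics/s2.png

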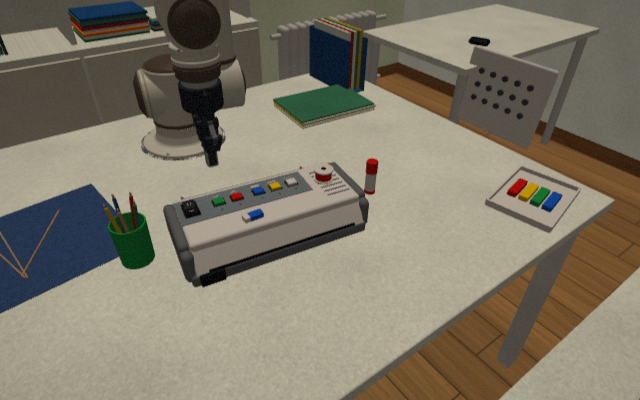

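The scene view shows the keys up, the rocker at (190,208) on, and the cup, eraser, spool and glue stick where they stood. The arm is clear above the laminator, so I'm handing the job in.

```bash
python3 -c "
from workcell import bot
print(bot.job_done())"
```

```text
the job is handed in; nothing more can be done
None
```

I switched the rocker on, then pressed and released the blue and green keys in that order. No other key or loose object was touched, and the job was handed in at about 9 s; no verdict came back.

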